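# Fit a vent filter cartridge into a sleeve-locked quick coupler

## Task

Pull the coupler's blue sleeve back (down) until it stays parked on its catch and let go of it, then take the filter cartridge from its stand and push its steel plug gently into the coupler's mouth, by feel, until it is home and the sleeve springs fully forward over it. Do not force the plug against the coupler, leave the cartridge locked and standing upright in the coupler, and leave the other things on the bench where they are.

Things in the scene. Friction and masses are not known exactly. Their poses are not given: they have to be found in the camera images.
- coupler: Quick coupler, upright, fixed to the bench by a grey base plate 110 x 84 x 12 mm. Origin: on its vertical axis at bench level, z up. A steel tube (28 mm outside, mouth up, 115 mm above the bench) stands in a blue spring sleeve. A black catch housing, up to 74 mm high, stands on its -x side, 22 to 53 mm from the axis: grip the sleeve along the coupler's y axis to stay clear of it.
- seal (a joint): How far the rubber seal at the seat is squeezed, m: 0 = free, grows downward, 0.001 per 9 N. Home means touching it or squeezing it slightly; beyond 0.002 (18 N) it is damaged.
- coupler_mouth (a point): Centre of the bore at the mouth, z up along the bore, 115 mm above the bench. Bore 20 mm, 45 degree lead-in to about 26 mm. The seat, a rubber seal, lies somewhere 22 to 42 mm below: it differs and is not measured, so find it by feel. A red spring valve stands 6 mm above the seat: about 2 N at first, 3 to 6 N when flush with it; then the seal yields 1 mm per 9 N.
- sleeve (a joint): Travel of the blue sleeve, m: 0 = fully forward (up), grows as it is pulled back, straight down. Spring 4 N at 0, 8.5 N at 0.011, plus 2 to 3 N passing the catch. Pulled past about 0.0115 and let go it stays parked near 0.011; hard stop at 0.0145. Let go by the catch while the plug is not quite home, it stops near 0.008 until the plug is pushed on.
- sleeve_grip (a point): Point on the sleeve's axis at the height to grip it, moving with it: 100 mm above the bench when forward. The sleeve is 44 mm in diameter from 22 mm below this point to 12 mm above it, with a foot flange 52 mm wide and 3 mm thick below that. The tube's mouth stands 15 mm above this point when forward, 26 mm when parked.
- catch_tongue (a point): Centre of the orange catch tongue in the black housing, 42 mm to the coupler's -x side, 68 mm above the bench (a point fixed to the coupler). It snaps over the sleeve's foot and parks the sleeve. Valve pressed about 5 mm down: it lets go. Three balls 17 mm above the seat block the bore when the sleeve is forward, are clear when parked, and drop into the plug's groove once it is home within 1 mm.
- cartridge: Vent filter cartridge, upright, 112 mm long, about 120 g. Origin: centre of the lower end face of its steel plug; z up along its axis. Plug 18 mm in diameter, 54 mm long, chamfered 1.5 mm at the end, with a groove 8 mm in diameter from 14 to 23.5 mm above the end. Above it the round white body, 30 mm in diameter, from 54 to 104 mm, then a green cap 25 mm wide to 112 mm.
- cartridge_grip (a point): Point on the cartridge's axis 83 mm above the plug's end, where to grip the 30 mm white body.
- holder: White stand block 60 x 60 x 60 mm on a grey foot 76 mm square, fixed to the bench; origin at bench level under its centre. The cartridge stands in its central hole (21 mm wide, 58 mm deep), the white body resting on the block's top; lift it straight up by 60 mm or more to clear.
- dropper_bottle: Bystander: brown dropper bottle with black cap, 37 mm wide, 81 mm high; origin under its centre.
- sample_jar: Bystander: white screw-top jar, 54 mm wide, 66 mm high; origin under its centre.
- vial_red: Bystander: glass vial with red cap, 25 mm wide, 55 mm high; origin under its centre.
- vial_black: Bystander: glass vial with black cap, 25 mm wide, 51 mm high; origin under its centre.
- lab_timer: Bystander: flat white timer, 66 x 62 x 15 mm; origin under its centre.
- filter_box: Bystander: small white and blue carton, 60 x 68 x 22 mm; origin under its centre.
- valve (a joint): How far the red valve in the bore is pressed down, m: 0 = up, 0.006 = flush with the free seal. The plug locked home holds it at about 0.005 to 0.006. With the bore empty it also dips and returns as the sleeve passes the catch. It is linked to the catch.
There are look-alikes about, which are no part of the job. Leave any red look-alike of the cartridge alone.

How it is judged:
By the outcome, as a careful person would: the job done as asked, in the order asked, and still so for the second after the job is handed in, with the robot touching nothing.
It also fails if it takes over 59 s, if anything falls off the work surface, if the arm or the gripper's body presses on something with over 40 N, if the wrist force passes 120 N, or if a joint passes its speed limit or range.

## Robot

A 6-joint arm with a two-finger parallel gripper is mounted at the origin on a cart in front of the work surface, level with it; the furniture and walls round the work are solid. World frame = base frame: x ahead of the robot, y to its left, z up, the work surface at z = 0. Lengths are in m, angles in rad, forces in N, time in s.
With the tool pointing down it reaches from about 0.3 to 0.775 m from the base axis. Payload 14.6 kg.
Tool frame: the origin (TCP) lies at the very end of the fingers, on their centre line; the grasp point (between the pads) lies 19 mm behind it; z points along the fingers, y is the line along which they close (so a half turn about z gives the same grasp; the last joint's range is limited). The gripper opens to 94 mm and grips with 3 to 60 N. Pads are 16 mm wide; open, the fingers measure 119 mm over their backs; the gripper's body (75 mm by 177 mm) begins 78 mm behind the grasp point.
Start: joints at [-1.271, 0.3, 1.521, -0, 1.321, -0.067], TCP at [0.197, -0.513, 0.205] pointing down, gripper open.
Joint ranges: [-3.03, 3.03], [-0.79, 2.21], [0.23, 2.52], [-1.04, 4.18], [0, 3.07], [-2.55, 2.55]. Speed limits (rad/s): [2.22, 2.22, 2.57, 3.14, 3.14, 3.14].

## Interface

Orientations are given as [roll, pitch, yaw] about the fixed x, y, z axes, in that order (R = Rz(yaw) Ry(pitch) Rx(roll)).
In Python, from station import ctrl gives the robot as it stands.
- The arm moves only by the tool carry_out, never from a script. Its argument "motion" is text: rows parted by semicolons, each of 7 numbers parted by spaces: the shift along the world's x, y, z in m, then the turn, a rotation vector about the world's x, y, z in degrees, then the closure in counts, from 0 (fully open) to 255 (shut). In form: dx dy dz wx wy wz hand; .... A call has 1 to 20 rows; each row shifts and turns the commanded pose from where the row before left it; what a row does not reach is not made up. A row lasts 1/12 s, in which the tool goes at most 41.7 mm and 7.16 degrees, less where a joint would pass 70% of its speed; a pose out of reach is approached as far as the arm can. A call is refused whole if a number of a shift passes 0.0417 or a number of a turn 7.16, either way. A call with a gripper value outside its range is refused whole. The fingers move at their own pace and stop on an object; "grip_force" is the grip in N (left out, the last holds). Time passes only in rows, so rows that do not move let the fingers close. It gives the time, the measured TCP pose, the force, the opening and the grip force at its end, in the units of the state.
- ctrl.get_obs(): the state, without advancing time (a new reading comes with each control period).
- ctrl.camera(name): name is "side" or "top"; returns a dict with "pixels" (384x512x3 uint8, red, green, blue), "range_z" (384x512 float32, m along the optical axis (not along the pixel's ray), 0 where there is no reading), "K" (3x3 intrinsics, pixels), "position" and "attitude" of the camera in the world. Camera axes: x right, y up, looking along -z (the intrinsics and any distortion apply to the point x, -y, -z); pixel columns grow to the right and rows downward; lengths in m; the calibration is good to about 2 mm. A picture is of the moment at which its call begins.
- ctrl.hand_in(): hands the job in; it is judged then, once.
The state is a dict: "time_s": time; "qpos": joint angles; "joint_vel": joint speeds; "tau": joint torques, N m; "ee_pos": TCP position; "eef_rot": TCP orientation; "force": force on the tool from outside, world axes, zero at the start; "moment": the same for the moment, N m; "grip_width": finger opening in m; "grip_force": force on a finger pad.
Only numpy, scipy, OpenCV 4.12 (cv2) and the standard library are available. Lean on these libraries where they do the work, as an engineer would, in place of code of your own. Each camera call takes 0.05 s, during which the arm holds its last target. There are 200 camera calls.

## Working session

There is one attempt and no reset: what is moved stays moved. The work goes in short steps, Python scripts to look and compute and a tool call to move; the robot and the scene stay as the last step left them, time stands still between calls to the robot, and variables do not carry over. Pictures are saved under pics/ and viewed, at most 10 in all, crops included, and the job is handed in when it is done.

Besides the shell and the picture viewer there is one more tool, called after ">>>" by a JSON object that holds its "fn" and its "kwargs", one argument or row to a line. carry_out: Moves the arm, as the interface text tells. Its arguments: {"type":"object","properties":{"motion":{"type":"string"},"grip_force":{"type":"number"}},"required":["motion"]}

```bash
mkdir -p pics; ls; cat > h.py <<'E'
import numpy as np, cv2
from station import ctrl
from scipy.spatial.transform import Rotation as R
def cam(n):
    c=ctrl.camera(n); np.savez(f'{n}.npz',**{k:np.array(v) for k,v in c.items()}); return c
def load(n): return dict(np.load(f'{n}.npz'))
def rot(a):
    a=np.array(a,float)
    if a.shape==(3,3): return a
    return R.from_euler('xyz',a).as_matrix() if a.size==3 else None
def cloud(c):
    z=np.array(c['range_z']); K=np.array(c['K']); v,u=np.indices(z.shape)
    p=np.stack([(u-K[0,2])/K[0,0]*z,-(v-K[1,2])/K[1,1]*z,-z],-1)
    w=p@rot(c['attitude']).T+np.array(c['position']); w[z==0]=np.nan; return w
E
python3 - <<'E'
from h import *
o=ctrl.get_obs(); print(o)
ims=[]
for n in('top','side'):
    c=cam(n); print(n,{k:(np.array(v).shape if k in('pixels','range_z') else v) for k,v in c.items()})
    cv2.imwrite(f'pics/{n}1.png',cv2.cvtColor(c['pixels'],cv2.COLOR_RGB2BGR))
E
```

```text
pics
{'time_s': 0.0, 'qpos': array([-1.27061390e+00,  3.00499920e-01,  1.52159280e+00, -3.93251433e-06,
        1.32068731e+00, -6.65918610e-02]), 'joint_vel': array([-0.0003316 ,  0.00013617,  0.00068069,  0.00159218,  0.00081514,
        0.00086801]), 'tau': array([ 1.34010730e-03, -5.31801724e+01, -3.52733302e+01,  7.09013594e-02,
        2.43357383e-02, -5.32563092e-05]), 'ee_pos': array([ 0.19715526, -0.51316483,  0.20486556]), 'eef_rot': array([-3.14040766e+00, -7.52106309e-05,  3.66775221e-01]), 'force': array([-0.00645845,  0.58245799, -0.12770711]), 'moment': array([-0.05964403,  0.02599096, -0.02828867]), 'grip_force': 0.0, 'grip_width': 0.09395782023191776}
top {'pixels': (384, 512, 3), 'range_z': (384, 512), 'K': array([[377.96560821,   0.        , 251.16166902],
       [  0.        , 377.96560821, 189.77187221],
       [  0.        ,   0.        ,   1.        ]]), 'position': array([ 0.36731257, -0.05445961,  1.20149635]), 'attitude': array([ 0.14631945,  0.0066206 , -1.55161019])}
side {'pixels': (384, 512, 3), 'range_z': (384, 512), 'K': array([[410.37052106,   0.        , 252.69964007],
       [  0.        , 410.37052106, 189.39760734],
       [  0.        ,   0.        ,   1.        ]]), 'position': array([-0.00740852, -0.91966703,  1.04892299]), 'attitude': array([ 8.22801638e-01, -5.72750334e-04, -5.56337864e-01])}
```

View pics/top1.png

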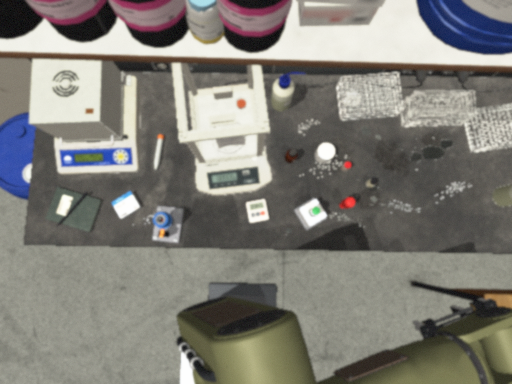

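View pics/side1.png

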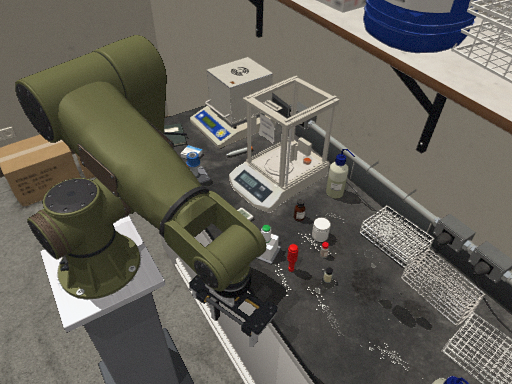

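Top view: the coupler is at (163,222), with the orange tongue near (163,234). The cartridge with the green cap in its white holder is at (314,210). Things that could be mistaken for it: red look-alike (349,202), red-capped vial (348,165), white jar (326,151), white/blue carton (125,205) and timer (257,211). I choose the green-capped one in the white block and check it in a crop.

```bash
python3 - <<'E'
from h import *
t=load('top'); s=load('side')
def crop(c,u,v,r,k): return cv2.resize(c['pixels'][v-r:v+r,u-r:u+r],(k,k),interpolation=cv2.INTER_CUBIC)
im=np.hstack([crop(t,165,222,28,390),crop(t,316,210,28,390)])
cv2.imwrite('pics/crop1.png',cv2.cvtColor(im,cv2.COLOR_RGB2BGR))
w=cloud(t); ws=cloud(s)
hs=cv2.cvtColor(t['pixels'],cv2.COLOR_RGB2HSV); hss=cv2.cvtColor(s['pixels'],cv2.COLOR_RGB2HSV)
def rep(nm,w,m):
    p=w[m]; p=p[~np.isnan(p[:,0])]; print(nm,len(p),np.median(p,0).round(4),p.min(0).round(4),p.max(0).round(4))
v,u=np.indices(t['range_z'].shape)
def box(u0,u1,v0,v1): return (u>=u0)&(u<u1)&(v>=v0)&(v<v1)
for n,b,lo,hi in[('green',box(295,335,195,232),45,80),('blue',box(145,182,205,245),100,125),('orange',box(145,190,205,245),5,20)]:
    m=b&(hs[...,0]>=lo)&(hs[...,0]<=hi)&(hs[...,1]>120)&(hs[...,2]>60); rep(n,w,m)
b=box(290,335,190,235); 
rep('blocktop',w,b&(abs(w[...,2]-.06)<.008)); rep('bodytop>0.1',w,b&(w[...,2]>.1))
m=b&(abs(w[...,2]-.06)<.008); print(cv2.minAreaRect(w[m][:,:2].astype(np.float32)*1000))
b=box(140,192,198,248); m=b&(abs(w[...,2]-.012)<.005); print('plate',cv2.minAreaRect(w[m][:,:2].astype(np.float32)*1000))
rep('mouth',w,b&(w[...,2]>.106)); rep('sleevetop',w,b&(abs(w[...,2]-.112)<.004))
rep('bench',w,box(200,300,225,240))
for n,lo,hi in[('sgreen',45,80),('sblue',100,125)]:
    b=box(150,215,130,190) if 'blue' in n else box(250,285,215,260)
    rep(n,ws,b&(hss[...,0]>=lo)&(hss[...,0]<=hi)&(hss[...,1]>120))
E
```

```text
green 23 [ 0.4716 -0.2316  0.1183] [ 0.4654 -0.2374  0.1162] [ 0.4773 -0.2222  0.1228]
blue 102 [0.4319 0.2021 0.1105] [0.4161 0.1916 0.0007] [0.4552 0.2669 0.1179]
orange 32 [0.3987 0.2195 0.0724] [0.3897 0.2127 0.0663] [0.4077 0.2277 0.0793]
blocktop 296 [ 0.4681 -0.226   0.0606] [ 0.4313 -0.271   0.0536] [ 0.5106 -0.1925  0.068 ]
bodytop>0.1 88 [ 0.471  -0.2289  0.1168] [ 0.4576 -0.2448  0.1003] [ 0.484  -0.2166  0.1228]
((471.7848815917969, -231.84271240234375), (59.55454635620117, 61.005706787109375), 32.152069091796875)
plate ((440.5361328125, 224.39230346679688), (144.08639526367188, 159.8429412841797), 7.510530471801758)
mouth 154 [0.438  0.2155 0.113 ] [0.4174 0.1924 0.1066] [0.458  0.2382 0.1192]
sleevetop 131 [0.4381 0.2159 0.1127] [0.4174 0.1944 0.108 ] [0.458  0.2382 0.1157]
bench 1488 [ 0.4092 -0.0418  0.001 ] [ 0.3842 -0.1973 -0.0064] [0.4344 0.1166 0.0088]
sgreen 39 [ 0.4673 -0.2327  0.1175] [ 0.4569 -0.2425  0.113 ] [ 0.4789 -0.2202  0.1203]
sblue 159 [0.4337 0.203  0.0877] [0.4117 0.1896 0.0155] [0.6213 0.4179 0.1169]
```

View pics/crop1.png

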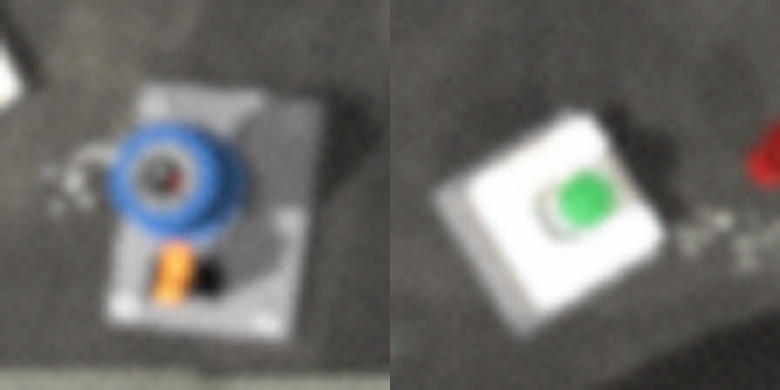

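The crop shows the coupler with its orange tongue on the world -x side, so its yaw is about -7°. It also shows the green-capped cartridge in the white block, so the choice stands. I'll refine the axes by fitting silhouettes.

```bash
cat >> h.py <<'E'
from scipy.optimize import minimize
def proj(c,P):
    p=(np.asarray(P)-c['position'])@rot(c['attitude']); K=c['K']
    return np.stack([K[0,0]*p[:,0]/-p[:,2]+K[0,2],K[1,1]*p[:,1]/p[:,2]+K[1,2]],-1)
def cyl(x,y,r,z0,z1):
    a=np.linspace(0,2*np.pi,48); return np.concatenate([np.c_[x+r*np.cos(a),y+r*np.sin(a),0*a+z] for z in(z0,z1)])
def fit(c,mask,x0,parts,S=4):
    """(x,y) of an upright round body: centroid and extent of mask against the projected silhouette"""
    v,u=np.nonzero(mask); obs=np.array([u.mean(),v.mean(),np.percentile(u,1),np.percentile(u,99),np.percentile(v,1),np.percentile(v,99)])
    def sim(x):
        h=np.zeros((mask.shape[0]*S,mask.shape[1]*S),np.uint8)
        for r,z0,z1 in parts:
            q=(proj(c,cyl(*x,r,z0,z1))+.5)*S
            cv2.fillConvexPoly(h,cv2.convexHull(np.round(q).astype(np.int32)),1)
        return cv2.resize(h.astype(np.float32),mask.shape[::-1],interpolation=cv2.INTER_AREA)
    k=mask.astype(np.float32)
    r=minimize(lambda x:np.abs(sim(x)-k).sum(),x0,method='Nelder-Mead',options=dict(initial_simplex=np.array(x0)+[[0,0],[.006,0],[0,.006]],xatol=1e-4,fatol=.1))
    return r.x.round(4),round(r.fun,1),int(mask.sum())
def hue(c,lo,hi,s,b,vmin=50):
    h=cv2.cvtColor(c['pixels'],cv2.COLOR_RGB2HSV); m=(h[...,0]>=lo)&(h[...,0]<=hi)&(h[...,1]>s)&(h[...,2]>vmin)
    k=np.zeros_like(m); k[b[2]:b[3],b[0]:b[1]]=1; return m&k
def hull(m):
    n,l,s,_=cv2.connectedComponentsWithStats(m.astype(np.uint8)); i=1+np.argmax(s[1:,4]); o=np.zeros(m.shape,np.uint8)
    cv2.fillConvexPoly(o,cv2.convexHull(np.argwhere(l==i)[:,::-1].astype(np.int32)),1); return o>0
E
python3 - <<'E'
from h import *
t=load('top'); s=load('side')
print('sleeve top',fit(t,hull(hue(t,98,125,90,(145,182,200,245))),[.438,.2155],[(.022,.078,.112)]))
print('cap top',fit(t,hull(hue(t,45,80,90,(295,335,195,232))),[.4716,-.2318],[(.0125,.110,.118)]))
print('cap side',fit(s,hull(hue(s,45,80,90,(250,285,215,260))),[.4716,-.2318],[(.0125,.110,.118)]))
w=cloud(t); m=hull(hue(t,0,8,130,(335,362,190,215))); print('red',np.nanmedian(w[m],0),np.nanmax(w[m],0),np.nanmin(w[m],0))
E
```

```text
sleeve top (array([0.4372, 0.2151]), np.float64(23.8), 252)
cap top (array([ 0.4709, -0.229 ]), np.float64(28.4), 38)
cap side (array([ 0.4681, -0.2301]), np.float64(14.4), 43)
red [ 0.4977764  -0.32842546  0.10030096] [ 0.53000847 -0.31714595  0.1191122 ] [ 0.48571601 -0.37633309 -0.0047177 ]
```

>>> {"fn": "carry_out", "kwargs": {
  "motion": "0.012 0.035 0 0 0 -1.4 0;0.012 0.035 0 0 0 -1.4 0;0.012 0.035 0 0 0 -1.4 0;0.012 0.035 0 0 0 -1.4 0;0.012 0.035 0 0 0 -1.4 0;0.012 0.035 0 0 0 -1.4 0;0.012 0.035 0 0 0 -1.4 0;0.012 0.035 0 0 0 -1.4 0;0.012 0.035 0 0 0 -1.4 0;0.012 0.035 0 0 0 -1.4 0;0.012 0.035 0 0 0 -1.4 0;0.012 0.035 0 0 0 -1.4 0;0.012 0.035 0 0 0 -1.4 0;0.012 0.035 0 0 0 -1.4 0;0.012 0.035 0 0 0 -1.4 0;0.012 0.035 0 0 0 -1.4 0;0.012 0.035 0 0 0 -1.4 0;0.012 0.035 0 0 0 -1.4 0;0.012 0.035 0 0 0 -1.4 0;0.012 0.02 0 0 0 -1.4 0",
  "grip_force": 30
}}

```text
time_s: 1.77
ee_pos: [0.4372, 0.1747, 0.2052]
eef_rot: [-3.141, 0.0, -0.121]
force: [-0.1, 0.2, -0.1]
grip_width: 0.094
grip_force: 0.0
```

```bash
python3 - <<'E'
from h import *
s=cam('side'); q=proj(s,[[.4372,.2151,.1]])[0]; print(q); u,v=q.astype(int)
m=hull(hue(s,98,125,90,(u-25,u+25,v-22,v+25))); print(fit(s,m,[.4372,.2151],[(.022,.078,.112)]))
im=cv2.resize(s['pixels'][v-75:v+75,u-75:u+75],(600,600)); cv2.imwrite('pics/side2.png',cv2.cvtColor(im,cv2.COLOR_RGB2BGR))
E
```

```text
[192.85310538 157.18547395]
(array([0.4338, 0.2116]), np.float64(18.9), 174)
```

View pics/side2.png

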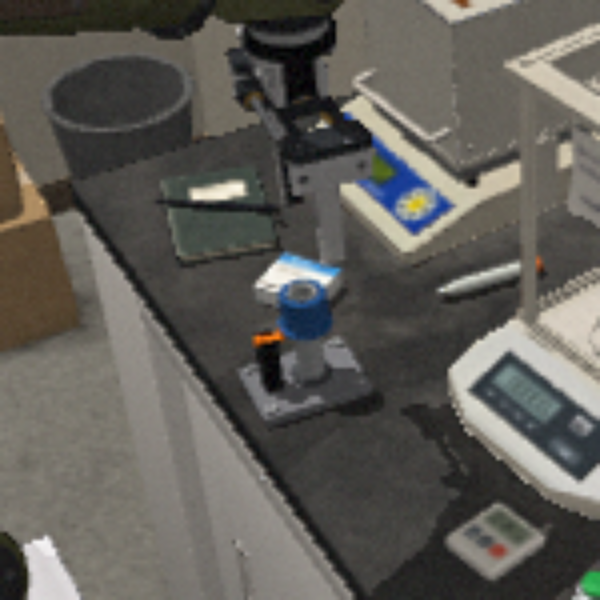

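The side view shows the coupler unobstructed, its sleeve at crop (305,310) and its tongue at (268,340), with the open gripper above. I'll move over it, descend and grip along y.

>>> {"fn": "carry_out", "kwargs": {
  "motion": "-0.001 0.02 0 0 0 0 0;-0.0007 0.019 0 0 0 0 0;0 0 -0.03 0 0 0 0;0 0 -0.03 0 0 0 0;0 0 -0.03 0 0 0 0;0 0 -0.02 0 0 0 0;0 0 -0.012 0 0 0 0;0 0 0 0 0 0 0;0 0 0 0 0 0 60;0 0 0 0 0 0 100;0 0 0 0 0 0 100;0 0 0 0 0 0 100;0 0 0 0 0 0 100",
  "grip_force": 10
}}

```text
time_s: 2.9
ee_pos: [0.4358, 0.2107, 0.0841]
eef_rot: [-3.141, -0.001, -0.122]
force: [0.4, 0.8, -0.2]
grip_width: 0.0638
grip_force: 0.0
```

>>> {"fn": "carry_out", "kwargs": {
  "motion": "0 0 0 0 0 0 120;0 0 0 0 0 0 125;0 0 0 0 0 0 130;0 0 0 0 0 0 130",
  "grip_force": 5
}}

```text
time_s: 3.23
ee_pos: [0.4359, 0.2117, 0.0839]
eef_rot: [-3.139, -0.001, -0.122]
force: [0.4, 10.3, 0.1]
grip_width: 0.0542
grip_force: 5.0
```

>>> {"fn": "carry_out", "kwargs": {
  "motion": "0 0.003 0 0 0 0 120;0 0.0025 0 0 0 0 130;0 0 0 0 0 0 140;0 0 0 0 0 0 150;0 0 0 0 0 0 150",
  "grip_force": 5
}}

```text
time_s: 3.65
ee_pos: [0.4356, 0.2168, 0.0836]
eef_rot: [-3.14, -0.0, -0.122]
force: [0.7, 7.4, -1.0]
grip_width: 0.0443
grip_force: 5.0
```

>>> {"fn": "carry_out", "kwargs": {
  "motion": "0 0.0006 0 0 0 0 160;0 0 0 0 0 0 180;0 0 0 0 0 0 200;0 0 -0.002 0 0 0 200;0 0 -0.002 0 0 0 200;0 0 -0.002 0 0 0 200;0 0 0 0 0 0 200",
  "grip_force": 40
}}

```text
time_s: 4.23
ee_pos: [0.4357, 0.2168, 0.0776]
eef_rot: [-3.141, -0.0, -0.122]
force: [-1.9, 3.9, 6.3]
grip_width: 0.044
grip_force: 40.0
```

>>> {"fn": "carry_out", "kwargs": {
  "motion": "0 0 -0.002 0 0 0 200;0 0 -0.002 0 0 0 200;0 0 -0.001 0 0 0 200;0 0 -0.001 0 0 0 200;0 0 -0.001 0 0 0 200;0 0 0 0 0 0 200"
}}

```text
time_s: 4.73
ee_pos: [0.4357, 0.2168, 0.0707]
eef_rot: [-3.141, -0.0, -0.122]
force: [-2.1, 3.8, 8.6]
grip_width: 0.0436
grip_force: 40.0
```

>>> {"fn": "carry_out", "kwargs": {
  "motion": "0 0 -0.0006 0 0 0 200;0 0 0 0 0 0 200;0 0 0.001 0 0 0 200;0 0 0.001 0 0 0 200;0 0 0.0006 0 0 0 200;0 0 0 0 0 0 200"
}}

```text
time_s: 5.23
ee_pos: [0.4356, 0.2168, 0.0726]
eef_rot: [-3.141, -0.0, -0.122]
force: [-1.2, 4.6, 5.2]
grip_width: 0.0437
grip_force: 40.0
```

>>> {"fn": "carry_out", "kwargs": {
  "motion": "0 0 0.0004 0 0 0 200;0 0 0 0 0 0 150;0 0 0 0 0 0 120;0 0 0 0 0 0 60;0 0 0 0 0 0 60;0 0 0 0 0 0 60;0 0 0.01 0 0 0 60;0 0 0.03 0 0 0 60;0 0 0.04 0 0 0 60;0 0 0.04 0 0 0 60;0 -0.04 0.02 0 0 0 60;0 -0.04 0 0 0 0 60;0 -0.04 0 0 0 0 60;0 -0.03 0 0 0 0 60;0 0 0 0 0 0 60"
}}

```text
time_s: 6.48
ee_pos: [0.4354, 0.0656, 0.2124]
eef_rot: [3.141, -0.001, -0.126]
force: [-0.7, 1.2, -0.4]
grip_width: 0.0719
grip_force: 0.0
```

```bash
python3 - <<'E'
from h import *
s=cam('side'); t=cam('top')
m=hull(hue(s,98,125,90,(168,218,135,182)))
for d in(0,.011): print(d,fit(s,m,[.4372,.2151],[(.022,.078-d,.112-d)]),fit(t,hull(hue(t,98,125,90,(145,182,200,245))),[.438,.2155],[(.022,.078-d,.112-d)]))
im=np.hstack([cv2.resize(s['pixels'][127:187,163:223],(400,400),interpolation=2),cv2.resize(t['pixels'][192:252,135:195],(400,400),interpolation=2)]); cv2.imwrite('pics/park.png',cv2.cvtColor(im,cv2.COLOR_RGB2BGR))
E
```

```text
0 (array([0.4284, 0.198 ]), np.float64(14.4), 165) (array([0.4376, 0.2156]), np.float64(219.5), 7)
0.011 (array([0.4336, 0.2102]), np.float64(14.9), 165) (array([0.4393, 0.2193]), np.float64(214.7), 7)
```

View pics/park.png

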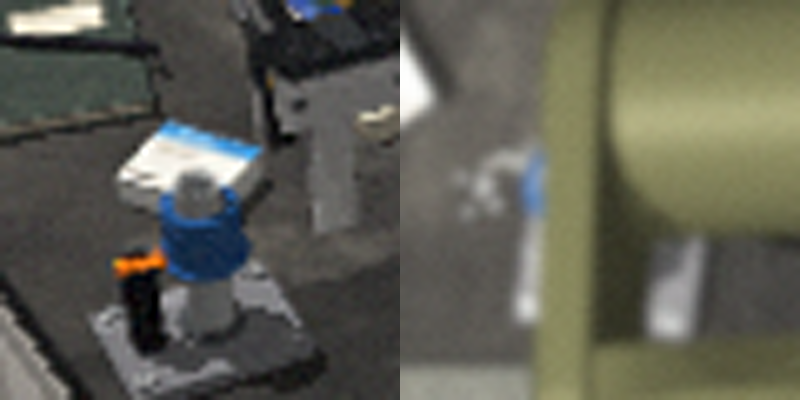

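The left panel shows the sleeve parked: the tube stands well out of it at about (197,185). Next, the cartridge.

>>> {"fn": "carry_out", "kwargs": {
  "motion": "0.0039 -0.033 0 0 0 0 60;0.0039 -0.033 0 0 0 0 60;0.0039 -0.033 0 0 0 0 60;0.0039 -0.033 0 0 0 0 60;0.0039 -0.033 0 0 0 0 60;0.0039 -0.033 0 0 0 0 60;0.0039 -0.033 0 0 0 0 60;0.0039 -0.033 0 0 0 0 60;0.004 -0.033 0 0 0 0 60;0 0 -0.03 0 0 0 60;0 0 -0.03 0 0 0 60;0 0 -0.03 0 0 0 60;0 0 -0.03 0 0 0 60;0 0 -0.022 0 0 0 60;0 0 0 0 0 0 60;0 0 0 0 0 0 110;0 0 0 0 0 0 130;0 0 0 0 0 0 140;0 0 0 0 0 0 150;0 0 0 0 0 0 150",
  "grip_force": 4
}}

```text
time_s: 8.25
ee_pos: [0.4712, -0.2277, 0.0705]
eef_rot: [3.141, -0.002, -0.122]
force: [0.1, -0.5, -1.0]
grip_width: 0.0418
grip_force: 0.0
```

>>> {"fn": "carry_out", "kwargs": {
  "motion": "0 0 0 0 0 0 160;0 0 0 0 0 0 170;0 0 0 0 0 0 180;0 0 0 0 0 0 190",
  "grip_force": 4
}}

```text
time_s: 8.58
ee_pos: [0.4711, -0.2288, 0.0703]
eef_rot: [3.139, -0.002, -0.122]
force: [-1.8, -8.4, 3.4]
grip_width: 0.031
grip_force: 4.0
```

>>> {"fn": "carry_out", "kwargs": {
  "motion": "0 -0.001 0 0 0 0 190;0 0 0 0 0 0 190;0 0 0 0 0 0 190"
}}

```text
time_s: 8.83
ee_pos: [0.471, -0.2295, 0.07]
eef_rot: [3.14, -0.001, -0.122]
force: [-0.2, -5.8, 3.7]
grip_width: 0.0298
grip_force: 4.0
```

>>> {"fn": "carry_out", "kwargs": {
  "motion": "0 -0.001 0 0 0 0 190;0 -0.0005 0 0 0 0 190;0 0 0 0 0 0 190;0 0 0 0 0 0 190"
}}

```text
time_s: 9.17
ee_pos: [0.4709, -0.23, 0.0699]
eef_rot: [-3.141, -0.0, -0.122]
force: [-0.2, -0.4, 5.4]
grip_width: 0.0299
grip_force: 4.0
```

>>> {"fn": "carry_out", "kwargs": {
  "motion": "0 0 0 0 0 0 200;0 0 0 0 0 0 210;0 0 0.005 0 0 0 210;0 0 0.015 0 0 0 210;0 0 0.03 0 0 0 210;0 0 0.03 0 0 0 210;0 0 0.03 0 0 0 210;0 0 0.01 0 0 0 210;0 0 0 0 0 0 210",
  "grip_force": 25
}}

```text
time_s: 9.92
ee_pos: [0.4715, -0.2303, 0.1917]
eef_rot: [3.14, -0.004, -0.122]
force: [-0.2, 0.3, -0.9]
grip_width: 0.0295
grip_force: 25.0
```

```bash
python3 - <<'E'
from h import *
o=ctrl.get_obs(); print(o['ee_pos'],o['moment'])
s=cam('side'); q=proj(s,[o['ee_pos']])[0].astype(int); print(q)
u,v=q; a=cv2.resize(s['pixels'][v-45:v+45,u-45:u+45],(540,540),interpolation=2); cv2.imwrite('pics/lift.png',cv2.cvtColor(a,cv2.COLOR_RGB2BGR))
E
```

```text
[ 0.47145455 -0.23030967  0.19166647] [0.0255077  0.00997738 0.02712372]
[267 209]
```

View pics/lift.png

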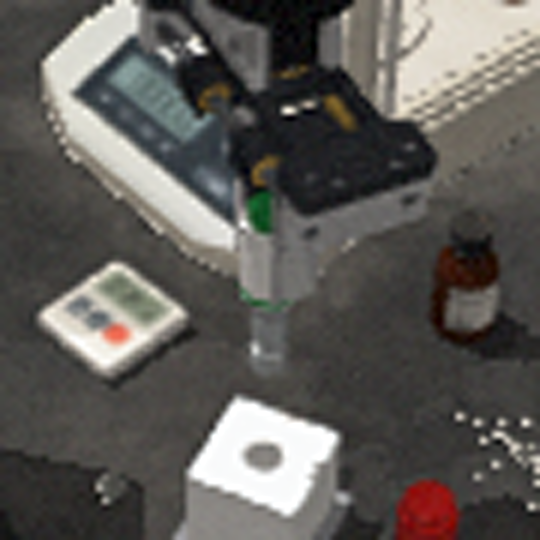

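The cartridge hangs upright with the plug at (267,340), clear of the empty holder hole (265,455). Now to carry it over the coupler.

>>> {"fn": "carry_out", "kwargs": {
  "motion": "-0.0025 0.032 0.001 0 0 0 210;-0.0025 0.032 0.001 0 0 0 210;-0.0025 0.032 0.001 0 0 0 210;-0.0025 0.032 0.001 0 0 0 210;-0.0025 0.032 0.001 0 0 0 210;-0.0025 0.032 0.001 0 0 0 210;-0.0025 0.032 0.001 0 0 0 210;-0.0025 0.032 0.001 0 0 0 210;-0.0025 0.032 0.001 0 0 0 210;-0.0025 0.032 0.001 0 0 0 210;-0.0025 0.032 0.001 0 0 0 210;-0.0025 0.032 0.001 0 0 0 210;-0.0025 0.032 0.001 0 0 0 210;-0.002 0.031 0 0 0 0 210;0 0 0 0 0 0 210;0 0 0 0 0 0 210"
}}

```text
time_s: 11.3
ee_pos: [0.4352, 0.2177, 0.2002]
eef_rot: [3.14, 0.003, -0.119]
force: [-0.2, -0.3, -1.9]
grip_width: 0.0298
grip_force: 25.0
```

```bash
python3 - <<'E'
from h import *
o=ctrl.get_obs(); e=o['ee_pos']; print(e)
acc=[]
for i in range(4): s=cam('side'); acc.append(s['pixels'].astype(float))
im=np.mean(acc,0).astype(np.uint8); np.save('avg.npy',im)
print('noise',np.std(acc,0).mean())
for z in(.06,.09,.115,.13,.15): print(z,proj(s,[[.437,.2168,z]])[0].round(2))
print('px/m x,y',(proj(s,[[.447,.2168,.12],[.437,.2268,.12]])-proj(s,[[.437,.2168,.12]]*2))*100)
a=cv2.resize(im[110:190,153:233],(600,600),interpolation=0); cv2.imwrite('pics/align.png',cv2.cvtColor(a,cv2.COLOR_RGB2BGR))
E
```

```text
[0.4351604  0.21771158 0.20019193]
noise 1.9790336529295436
0.06 [193.65 165.28]
0.09 [192.87 159.07]
0.115 [192.2  153.76]
0.13 [191.79 150.52]
0.15 [191.24 146.13]
px/m x,y [[ 245.51170085  -87.80205529]
 [-117.94509304 -141.2070632 ]]
```

View pics/align.png

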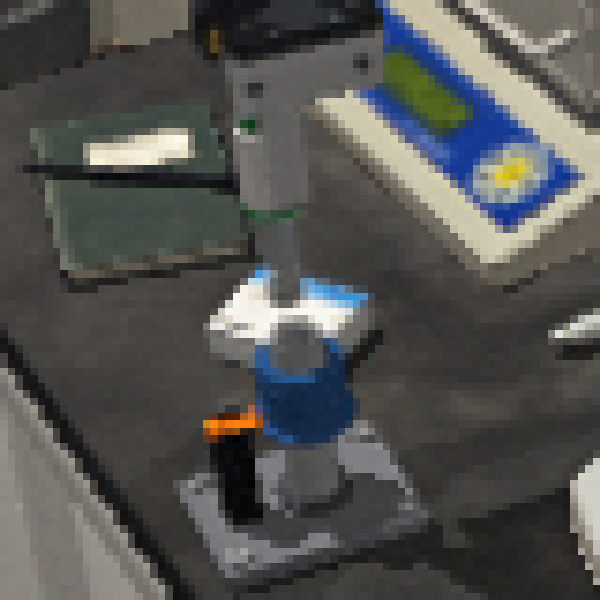

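The plug hangs over the tube mouth. The plug's centre is at crop ~(278,250), the tube's at ~(296,330) and the sleeve's at ~(306,390). I'll measure sub-pixel edges.

```bash
python3 - <<'E'
from h import *
im=np.load('avg.npy').astype(float); s=load('side')
b=im[...,2]-im[...,0]   # blueness
print('plug rows'); 
for r in range(140,150): print(r,im[r,183:198].mean(-1).round().astype(int))
print('sleeve blueness')
for r in range(156,169): 
    x=np.clip(b[r,183:205],0,None); lo=np.interp(.5,x[:6]/x[6:14].mean(),range(183,189)); 
    y=x[::-1][:8]/x[6:14].mean(); hi=204-np.interp(.5,y,range(8)); print(r,lo.round(2),hi.round(2),((lo+hi)/2).round(2))
print('tube lower')
for r in range(169,178): print(r,im[r,186:204].mean(-1).round().astype(int))
print('tube upper')
for r in range(151,158): print(r,im[r,184:202].mean(-1).round().astype(int))
# predicted axis columns/rows for nominal 
for z in(.075,.101,.04,.136,.15,.17): print(z,proj(s,[[.437,.2168,z],[.4352,.2177,z]]).round(2).tolist())
E
```

```text
plug rows
140 [72 72 55 61 71 77 80 83 85 73 68 68 69 67 67]
141 [72 72 71 36 73 77 79 83 85 76 71 66 65 67 66]
142 [69 63 53 32 78 78 79 81 83 78 67 65 64 64 64]
143 [101  81  57  28  73  80  79  82  86  80  68  63  67  62  62]
144 [37 37 38 34 48 78 79 81 82 82 68 66 63 60 63]
145 [ 64  69  67  67  83 106  88  78  83  94  70  63  62  58  60]
146 [ 68  67  63  90 150 166 135  89  84  90  78  74  64  66  58]
147 [ 60  59 103 213 210 176 104  81  87  85 142 148 110 103  75]
148 [ 58 109 240 232 224 167 109  87  83  77 143 170 160 145 130]
149 [ 73 246 240 226 214 179  98  69  74  83 154 197 185 164 145]
sleeve blueness
156 186.03 199.35 192.69
157 185.16 199.85 192.51
158 185.29 199.68 192.49
159 186.19 198.76 192.47
160 186.9 198.13 192.51
161 186.85 198.65 192.75
162 186.75 199.39 193.07
163 186.37 200.12 193.25
164 186.96 199.96 193.46
165 187.67 199.72 193.7
166 187.5 199.25 193.37
167 187.37 198.15 192.76
168 188.0 197.0 192.5
tube lower
169 [ 30  55  59  61  63  65  63  62  63  76  85  92 127 130 129 131 133 142]
170 [ 15  65  92 114 126  84  78  82  82  85  84  90 125 129 128 1
[... 668 characters left out ...]
242 242 200 186 166 161 217 242 244 231 225 160 110 106]
153 [142 163 210 240 247 191 107 101 100 113 136 190 243 232 158 110 103 103]
154 [211 236 237 242 230 145  94  80  75  70  90 126 182 163 112 105 108  73]
155 [113 110 110 177 177 126  84  79  80  73  92  80  79  93 105 105  89  43]
156 [113 119 120  98  92  95  93  84  79  80  82  85  55  83  87  85  44  24]
157 [111 113 108  95  94  90  78  80  80  79  85  88  65  48  69  39  27  26]
0.075 [[193.26, 162.2], [192.72, 162.23]]
0.101 [[192.58, 156.75], [192.03, 156.78]]
0.04 [[194.16, 169.34], [193.63, 169.37]]
0.136 [[191.63, 149.21], [191.08, 149.24]]
0.15 [[191.24, 146.13], [190.68, 146.16]]
0.17 [[190.68, 141.66], [190.12, 141.69]]
```

>>> {"fn": "carry_out", "kwargs": {
  "motion": "0.0026 -0.0009 0 0 0 0 210;0 0 -0.006 0 0 0 210;0 0 -0.006 0 0 0 210;0 0 -0.004 0 0 0 210;0 0 -0.002 0 0 0 210;0 0 -0.002 0 0 0 210;0 0 0 0 0 0 210"
}}

```text
time_s: 12.08
ee_pos: [0.4387, 0.216, 0.182]
eef_rot: [3.141, 0.001, -0.122]
force: [-0.1, -0.3, -1.1]
grip_width: 0.0296
grip_force: 25.0
```

>>> {"fn": "carry_out", "kwargs": {
  "motion": "-0.0008 0.0007 0 0 0 0 210;0 0 -0.001 0 0 0 210;0 0 -0.001 0 0 0 210;0 0 -0.001 0 0 0 210;0 0 -0.001 0 0 0 210;0 0 0 0 0 0 210"
}}

```text
time_s: 12.58
ee_pos: [0.438, 0.2167, 0.1783]
eef_rot: [3.142, 0.0, -0.122]
force: [-0.2, 0.7, -1.1]
grip_width: 0.0296
grip_force: 25.0
```

>>> {"fn": "carry_out", "kwargs": {
  "motion": "0 0 -0.001 0 0 0 210;0 0 -0.001 0 0 0 210;0 0 0 0 0 0 210"
}}

```text
time_s: 12.83
ee_pos: [0.438, 0.2167, 0.1763]
eef_rot: [3.141, 0.0, -0.122]
force: [0.3, -1.2, -2.3]
grip_width: 0.0294
grip_force: 25.0
```

>>> {"fn": "carry_out", "kwargs": {
  "motion": "0 0 -0.001 0 0 0 210;0 0 -0.001 0 0 0 210;0 0 0 0 0 0 210"
}}

```text
time_s: 13.08
ee_pos: [0.438, 0.2167, 0.1743]
eef_rot: [3.141, 0.0, -0.122]
force: [0.8, -0.9, -1.3]
grip_width: 0.0294
grip_force: 25.0
```

Plug end is 5 mm below the mouth with no contact load, so it is entering the bore.

>>> {"fn": "carry_out", "kwargs": {
  "motion": "0 0 -0.001 0 0 0 210;0 0 -0.001 0 0 0 210;0 0 0 0 0 0 210"
}}

```text
time_s: 13.33
ee_pos: [0.438, 0.2167, 0.1723]
eef_rot: [3.142, 0.0, -0.122]
force: [-0.0, 0.3, -1.1]
grip_width: 0.0297
grip_force: 25.0
```

>>> {"fn": "carry_out", "kwargs": {
  "motion": "0 0 -0.001 0 0 0 210;0 0 -0.001 0 0 0 210;0 0 0 0 0 0 210"
}}

```text
time_s: 13.58
ee_pos: [0.438, 0.2167, 0.1703]
eef_rot: [3.141, 0.0, -0.122]
force: [0.4, 0.5, -1.7]
grip_width: 0.0296
grip_force: 25.0
```

>>> {"fn": "carry_out", "kwargs": {
  "motion": "0 0 -0.001 0 0 0 210;0 0 -0.001 0 0 0 210;0 0 -0.001 0 0 0 210;0 0 -0.001 0 0 0 210;0 0 0 0 0 0 210"
}}

```text
time_s: 14.0
ee_pos: [0.4379, 0.2167, 0.1662]
eef_rot: [3.141, 0.0, -0.122]
force: [0.6, -0.0, -1.8]
grip_width: 0.0295
grip_force: 25.0
```

>>> {"fn": "carry_out", "kwargs": {
  "motion": "0 0 -0.001 0 0 0 210;0 0 -0.001 0 0 0 210;0 0 -0.001 0 0 0 210;0 0 0 0 0 0 210"
}}

```text
time_s: 14.33
ee_pos: [0.438, 0.2167, 0.1632]
eef_rot: [3.141, 0.0, -0.122]
force: [0.3, -0.6, -1.3]
grip_width: 0.0295
grip_force: 25.0
```

>>> {"fn": "carry_out", "kwargs": {
  "motion": "0 0 -0.001 0 0 0 210;0 0 -0.001 0 0 0 210;0 0 -0.001 0 0 0 210;0 0 0 0 0 0 210"
}}

```text
time_s: 14.67
ee_pos: [0.438, 0.2167, 0.1602]
eef_rot: [3.141, 0.0, -0.122]
force: [-0.6, 0.5, -1.2]
grip_width: 0.0297
grip_force: 25.0
```

>>> {"fn": "carry_out", "kwargs": {
  "motion": "0 0 -0.001 0 0 0 210;0 0 -0.001 0 0 0 210;0 0 0 0 0 0 210"
}}

```text
time_s: 14.92
ee_pos: [0.438, 0.2167, 0.1583]
eef_rot: [3.142, 0.0, -0.122]
force: [0.7, 0.2, -0.5]
grip_width: 0.0295
grip_force: 25.0
```

>>> {"fn": "carry_out", "kwargs": {
  "motion": "0 0 -0.001 0 0 0 210;0 0 -0.001 0 0 0 210;0 0 0 0 0 0 210"
}}

```text
time_s: 15.17
ee_pos: [0.438, 0.2167, 0.1563]
eef_rot: [3.141, 0.0, -0.122]
force: [0.2, 0.2, -0.5]
grip_width: 0.0295
grip_force: 25.0
```

>>> {"fn": "carry_out", "kwargs": {
  "motion": "0 0 -0.001 0 0 0 210;0 0 -0.001 0 0 0 210;0 0 0 0 0 0 210"
}}

```text
time_s: 15.42
ee_pos: [0.438, 0.2167, 0.1543]
eef_rot: [3.141, 0.0, -0.122]
force: [-0.0, 0.3, -1.5]
grip_width: 0.0298
grip_force: 25.0
```

>>> {"fn": "carry_out", "kwargs": {
  "motion": "0 0 -0.001 0 0 0 210;0 0 -0.001 0 0 0 210;0 0 0 0 0 0 210"
}}

```text
time_s: 15.67
ee_pos: [0.438, 0.2167, 0.1523]
eef_rot: [3.141, 0.0, -0.122]
force: [-0.7, -0.1, -0.9]
grip_width: 0.0298
grip_force: 25.0
```

>>> {"fn": "carry_out", "kwargs": {
  "motion": "0 0 -0.001 0 0 0 210;0 0 -0.001 0 0 0 210;0 0 0 0 0 0 210"
}}

```text
time_s: 15.92
ee_pos: [0.438, 0.2167, 0.1503]
eef_rot: [3.141, 0.0, -0.122]
force: [0.0, 0.0, -0.5]
grip_width: 0.0295
grip_force: 25.0
```

>>> {"fn": "carry_out", "kwargs": {
  "motion": "0 0 -0.001 0 0 0 210;0 0 -0.001 0 0 0 210;0 0 0 0 0 0 210"
}}

```text
time_s: 16.17
ee_pos: [0.438, 0.2167, 0.1483]
eef_rot: [3.141, 0.0, -0.122]
force: [0.0, -0.8, -0.8]
grip_width: 0.0295
grip_force: 25.0
```

>>> {"fn": "carry_out", "kwargs": {
  "motion": "0 0 -0.001 0 0 0 210;0 0 -0.001 0 0 0 210;0 0 0 0 0 0 210"
}}

```text
time_s: 16.42
ee_pos: [0.438, 0.2167, 0.1465]
eef_rot: [-3.142, -0.0, -0.122]
force: [0.3, -0.9, 1.7]
grip_width: 0.0295
grip_force: 25.0
```

>>> {"fn": "carry_out", "kwargs": {
  "motion": "0 0 -0.001 0 0 0 210;0 0 -0.001 0 0 0 210;0 0 0 0 0 0 210"
}}

```text
time_s: 16.67
ee_pos: [0.438, 0.2167, 0.1444]
eef_rot: [-3.142, -0.0, -0.122]
force: [-0.0, -0.4, 1.8]
grip_width: 0.0299
grip_force: 25.0
```

>>> {"fn": "carry_out", "kwargs": {
  "motion": "0 0 -0.001 0 0 0 210;0 0 0 0 0 0 210;0 0 0 0 0 0 210"
}}

```text
time_s: 16.92
ee_pos: [0.438, 0.2167, 0.1433]
eef_rot: [-3.142, 0.0, -0.122]
force: [1.0, 0.3, -0.4]
grip_width: 0.0295
grip_force: 25.0
```

>>> {"fn": "carry_out", "kwargs": {
  "motion": "0 0 -0.0007 0 0 0 210;0 0 0 0 0 0 210"
}}

```text
time_s: 17.08
ee_pos: [0.438, 0.2167, 0.1427]
eef_rot: [-3.142, 0.0, -0.122]
force: [0.3, 0.4, 1.4]
grip_width: 0.0295
grip_force: 25.0
```

>>> {"fn": "carry_out", "kwargs": {
  "motion": "0 0 -0.0007 0 0 0 210;0 0 0 0 0 0 210"
}}

```text
time_s: 17.25
ee_pos: [0.4381, 0.2168, 0.1421]
eef_rot: [-3.141, -0.0, -0.122]
force: [-0.2, -0.3, 2.3]
grip_width: 0.0297
grip_force: 25.0
```

>>> {"fn": "carry_out", "kwargs": {
  "motion": "0 0 -0.0005 0 0 0 210;0 0 0 0 0 0 210"
}}

```text
time_s: 17.42
ee_pos: [0.4381, 0.2168, 0.1418]
eef_rot: [-3.141, -0.0, -0.122]
force: [-0.2, -0.1, 4.6]
grip_width: 0.0294
grip_force: 25.0
```

>>> {"fn": "carry_out", "kwargs": {
  "motion": "0 0 -0.0004 0 0 0 210;0 0 0 0 0 0 210"
}}

```text
time_s: 17.58
ee_pos: [0.4382, 0.2168, 0.1415]
eef_rot: [-3.141, -0.0, -0.122]
force: [-0.7, -0.2, 6.2]
grip_width: 0.0291
grip_force: 25.0
```

```bash
python3 - <<'E'
from h import *
acc=[]
for i in range(3): s=cam('side'); acc.append(s['pixels'].astype(float))
im=np.mean(acc,0).astype(np.uint8); o=ctrl.get_obs(); print(o['force'],o['ee_pos'])
a=cv2.resize(im[110:190,153:233],(600,600),interpolation=0); cv2.imwrite('pics/home.png',cv2.cvtColor(a,cv2.COLOR_RGB2BGR))
E
```

```text
[-1.19928832 -0.31209101  5.82588275] [0.43817555 0.21675786 0.14153028]
```

View pics/home.png

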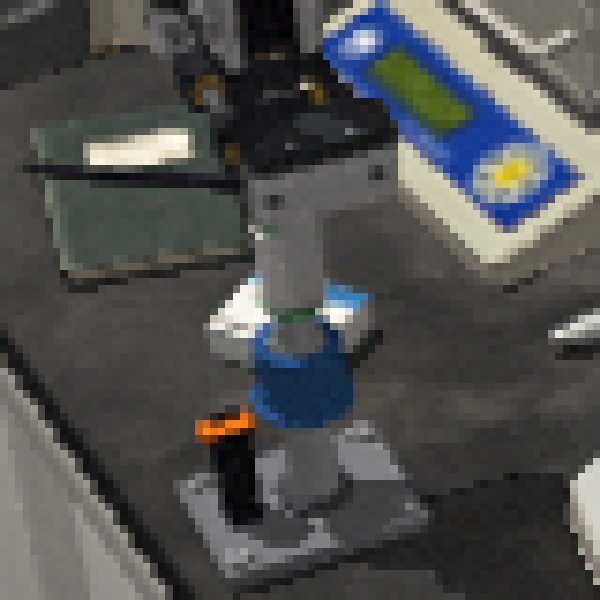

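The plug is in and the sleeve's lower edge is at crop row ~425, against 443 when parked. I'll compare it with the original forward image in numbers.

```bash
python3 - <<'E'
from h import *
f=cv2.cvtColor(cv2.resize(cv2.imread('pics/side2.png'),(150,150),interpolation=cv2.INTER_AREA),cv2.COLOR_BGR2RGB)
F=np.zeros((384,512,3)); F[82:232,117:267]=f
P=np.load('avg.npy').astype(float); N=load('side')['pixels'].astype(float)
for n,i in(('forward',F),('parked',P),('now',N)):
    b=(i[...,2]-i[...,0])[156:174,190:197].mean(1); print(n,b.round().astype(int)); 
E
```

```text
forward [25 66 78 50 49 50 50 50 49 56 45  9 -1 -1  0  0  1  1]
parked [ 2  1  1 35 91 52 50 48 48 45 49 54 64 10 -2  1  1  1]
now [ 9 51 75 47 49 49 49 48 50 57 51  4 -2  0  1  0  1  1]
```

The sleeve profile matches the forward one, so it is fully forward. I'll unload, let go and rise straight up.

>>> {"fn": "carry_out", "kwargs": {
  "motion": "0 0 0.0003 0 0 0 210;0 0 0 0 0 0 180;0 0 0 0 0 0 150;0 0 0 0 0 0 100;0 0 0 0 0 0 60;0 0 0 0 0 0 60;0 0 0 0 0 0 60;0 0 0.01 0 0 0 60;0 0 0.02 0 0 0 60;0 0 0.03 0 0 0 60;0 0 0.03 0 0 0 60;0 -0.02 0.02 0 0 0 60;0 -0.04 0 0 0 0 60;0 -0.04 0 0 0 0 60;0 -0.04 0 0 0 0 60;0 0 0 0 0 0 60;0 0 0 0 0 0 60;0 0 0 0 0 0 60"
}}

```text
time_s: 19.23
ee_pos: [0.4381, 0.077, 0.2521]
eef_rot: [-3.141, -0.001, -0.123]
force: [-0.1, 0.1, -0.3]
grip_width: 0.0719
grip_force: 0.0
```

```bash
python3 - <<'E'
from h import *
s=cam('side'); N=s['pixels'].astype(float); print(ctrl.get_obs()['ee_pos'])
print((N[...,2]-N[...,0])[156:174,190:197].mean(1).round().astype(int))
a=cv2.resize(s['pixels'][110:190,153:233],(600,600),interpolation=0); cv2.imwrite('pics/end.png',cv2.cvtColor(a,cv2.COLOR_RGB2BGR))
E
```

```text
[0.43807036 0.07745665 0.25184309]
[10 51 77 46 49 47 49 49 52 56 51  3 -2 -1  1  1  2  0]
```

View pics/end.png

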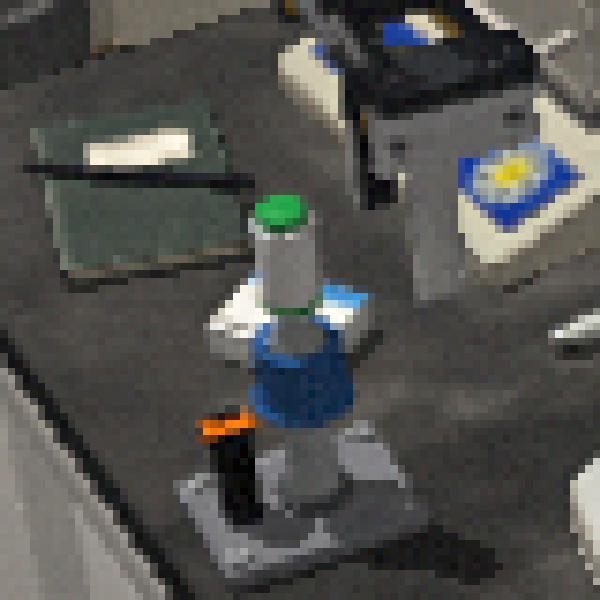

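The cartridge stands upright in the coupler, cap at (283,212). The sleeve is forward with its lower edge at ~425, and the gripper is clear.

```bash
python3 -c "
from station import ctrl
print(ctrl.hand_in())"
```

```text
the job is handed in; nothing more can be done
None
```

The job is handed in: I parked the sleeve and pushed the plug home by feel (about 6 N); the sleeve sprang forward, and the cartridge stands upright in the coupler. I judged the lock from the sleeve's position in the camera image and did no pull test.

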